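# Take a coating reading on an iron trivet

## Robot

A 6-joint arm with a two-finger parallel gripper is mounted at the origin on a cart in front of the work surface, level with it; the furniture and walls round the work are solid. World frame = base frame: x ahead of the robot, y to its left, z up, the work surface at z = 0. Lengths are in m, angles in rad, forces in N, time in s.
With the tool pointing down it reaches from about 0.3 to 0.85 m from the base axis. Payload 5.4 kg.
Tool frame: the origin (TCP) lies midway between the tips of the shut fingers; the grasp point (between the pads) lies 19 mm behind it; z points along the fingers, y is the line along which they close (so a half turn about z gives the same grasp; the last joint's range is limited). The gripper opens to 85 mm and grips with 20 to 120 N. Pads are 22 mm wide; open, the fingers measure 114 mm over their backs; the gripper's body (76 mm by 85 mm) begins 54 mm behind the grasp point. The pads swing forward as they close: fully open they stand 13 mm farther back than shut.
Start: joints at [-1.532, 0.158, 1.597, -0, 1.386, -0.21], TCP at [0.142, -0.557, 0.231] pointing down, gripper open.
Joint ranges: [-2.91, 2.91], [-0.94, 2.29], [0.18, 2.7], [-1.29, 4.43], [0.17, 2.64], [-3, 3]. Speed limits (rad/s): [2.57, 2.57, 3.14, 3.14, 3.14, 3.14].

## Interface

Orientations are given as a unit quaternion [x, y, z, w].
In Python, from bench import * gives the robot as it stands.
- The arm moves only by the tool drive_tool, never from a script. Its argument "rows" is text: rows parted by semicolons, each of 7 numbers parted by spaces: the closure, from 0 (fully open) to 1 (shut), then the shift along the tool's x, y, z in mm, then the turn, a rotation vector about the tool's x, y, z in degrees. In form: gripper dx dy dz rx ry rz; .... A call has 1 to 8 rows; each row is the pose to reach, as a shift and turn from the pose commanded when the call began, along the tool's axes at that moment; what a row does not reach only later rows make up. A row lasts 1/10 s, in which the tool goes at most 50 mm and 8.59 degrees, less where a joint would pass 70% of its speed; a pose out of reach is approached as far as the arm can. A call with a gripper value outside its range is refused whole. The fingers move at their own pace and stop on an object; "grip_force" is the grip in N (left out, the last holds). Time passes only in rows, so rows that repeat a pose let the fingers close. It gives the time, the measured TCP pose, the force, the opening and the grip force at its end, in the units of the state.
- read_state(): the state, without advancing time (a new reading comes with each control period).
- grab_frame(name): name is "scene" or "side" or "wrist"; returns a dict with "color" (420x560x3 uint8, red, green, blue), "vertical_fov" (degrees; the focal length in pixels is half the picture's height over the tangent of half this angle, whatever the lens; pixels are square), "cx", "cy" (the principal point, pixels), "rvec" (rotation vector, rad) and "tvec" (3), from world to camera coordinates, as OpenCV has them. Camera axes: x right, y down, z forward; pixel columns grow to the right and rows downward; lengths in m; the calibration is good to about 2 mm. A picture is of the moment at which its call begins. There is no depth.
- close_job(): hands the job in; it is judged then, once.
The state is a dict: "t": time; "joint_positions": joint angles; "joint_vel": joint speeds; "tau": joint torques, N m; "position": TCP position; "tcp_rot": TCP orientation; "ft_force": force on the tool from outside, world axes, zero at the start; "moment": the same for the moment, N m; "width": opening from 0.0 (shut) to 1.0 (fully open); "finger_force": force on a finger pad.
Only numpy, scipy, OpenCV 4.12 (cv2) and the standard library are available. Lean on these libraries where they do the work, as an engineer would, in place of code of your own. Each camera call takes 0.05 s, during which the arm holds its last target. There are 200 camera calls.

## Task

Check the coating of the iron trivet on the sloping stand: on the gauge, press the large key all the way down and let it up, then do the same with the small key at the far end of the row, leaving the small middle key alone. Then draw the probe out of its wooden dock and hold its sprung tip inside the card ring on the trivet, with the probe square to the sloping face, pressed gently so that the tip is about half pushed in and not driven home. Finish while holding it there in the gripper, and leave the other things on the table where they are.

Things in the scene. Friction and masses are not known exactly. Their poses are not given: they have to be found in the camera images.
- gauge: Flat grey readout box, fixed, 110 (x) x 170 (y) x 34 mm high, with a dark screen on its far (+x) half and three pale round spring keys in a row along its y on its near (-x) half. Origin: centre of its underside. It may stand at the left, in the middle or at the right, a little turned.
- key_large_top (a point): Centre of the top of the large key (28 mm across), at the gauge's +y end of the row, 26 mm to -x of the gauge's middle. The keys stand 50 mm apart, proud of the box on black collars; each sinks 6 mm, straight down, and takes about 4 N at the bottom.
- key_large (a joint): Travel of the large key: 0 up, 0.006 fully down, springs back.
- key_end_top (a point): Centre of the top of the small key (18 mm across) at the gauge's -y end of the row, 100 mm from the large key. Same stroke and force.
- key_end (a joint): Travel of the small end key: 0 up, 0.006 fully down, springs back.
- key_middle_top (a point): Centre of the top of the small middle key (18 mm across), which is to be left alone.
- key_middle (a joint): Travel of the small middle key: 0 up, 0.006 fully down.
- dock: Fixed light wooden block, 70 x 70 x 50 mm high, with a hole 19 mm wide and 44 mm deep in the middle of its top. Origin: centre of its underside.
- probe: Hand probe, 0.12 kg, loose, upright in the dock; draw it straight up by 40 mm. Square black body 24 x 24 x 72 mm (grasp across two flat sides) with a 6 mm rubber cap on top; below it a steel nose 14 mm across, 26 mm long, then the sprung tip. Origin: centre of the square body's lower end, which rests on the dock's top; z along the probe away from the tip; x and y square to the flat sides.
- probe_grip (a point): Middle of the probe's square body, 36 mm above the body's origin.
- tip_end (a point): End of the probe's sprung brass tip, 8 mm across: 36 mm below the probe's origin when out, 26 mm below it when fully pushed in.
- probe_tip (a joint): How far the sprung tip is pushed in: 0 out, 0.010 fully in. The spring takes 0.8 N to start and 4.8 N at 0.010 (400 N/m).
- stand: Fixed wooden stand, base 170 (x) x 150 (y) x 10 mm; origin: centre of its underside. A sloping plate is hinged along its near (-x) edge and rises to +x, with two upright steel side plates 75 mm high beside it.
- stand_plate (a joint): Slope of the stand's plate from level, rad (0.20 to 0.38); a stiff friction hinge, not to be moved.
- trivet: Round black-rimmed iron trivet with a grey middle, 150 mm across and 10 mm thick, lying fixed on the sloping plate. Origin: on its rim at the low (hinge) end, at mid-thickness.
- spot (a point): Middle of the white card ring (20 mm inside, 32 mm outside, some 2 mm high) on the trivet's upper face, off the trivet's centre, level with the trivet's rim: here the tip meets the trivet. The ring is no obstacle. The z axis is the outward normal of the sloping face.
- cup: Bystander: small green stoneware cup, 64 mm across, 50 mm high. Origin: centre of its underside.
- black_coil: Bystander: flat coil of black wire, 77 mm across, 8 mm high. Origin: centre of its underside.
- ink_tin: Bystander: flat ink pad tin, 56 x 86 x 16 mm. Origin: centre of its underside.
- pliers: Bystander: lying pliers with red handles, 147 x 59 x 12 mm. Origin: centre of their underside.
- bell: Bystander: little clay bell, 42 mm across, 59 mm high with its cord. Origin: centre of its underside.
Not all that is in view belongs to the job. There is more than one size of the probe; the job needs the larger.

How it is judged:
On the way, in this order (a step that is already met when the one before it is completed fails the run):
1. the large key is pressed down (at least 4 mm) by itself (value of joint key_large above 0.004 m and value of joint each of key_end, key_middle below 0.0015 m), for 0.04 s.
2. the large key is up again and the small end key is pressed down (at least 4 mm) (value of joint key_end above 0.004 m and value of joint each of key_large, key_middle below 0.0015 m), for 0.04 s.
3. all keys are up and the probe is held clear of the dock (tip at least 55 mm above the dock's underside), its tip out (value of joint each of key_large, key_middle, key_end below 0.0015 m and z of tip_end in the frame of dock above 0.055 m and contact force between probe and the fingers above 1 N and contact force between probe and dock below 0.05 N and value of joint probe_tip below 0.001 m), for 0.1 s.
At the end, for the whole second after the job is handed in: The probe is held still in the gripper, clear of the dock, its tip within 8 mm of the middle of the card ring and touching the trivet with 0.8 to 7 N, its axis within 0.14 rad (8 degrees) of square to the sloping face, the tip pushed in by 2 to 8.5 mm, and all keys are up (value of joint each of key_large, key_middle, key_end below 0.0015 m and distance between tip_end and spot below 0.008 m and angle between the z axis of probe and the z axis of spot, either way round below 0.14 rad and angle between probe's own z axis and vertical below 0.8 rad and value of joint probe_tip between 0.002 and 0.0085 m and contact force between probe and trivet between 0.8 and 7 N and contact force between probe and the fingers above 1 N and contact force between probe and dock below 0.05 N and linear speed of probe below 0.01 m/s); the arm keeps its last pose, push and grip.
It fails at once if the middle key is pressed (more than 2.5 mm) (value of joint key_middle above 0.0025 m).
It fails at once if the slope of the stand is shifted (ring moved by over 10 mm) (distance of spot from where it was at the start of the episode above 0.01 m).
It fails at once if the probe is jabbed into the trivet or stand (over 15 N) (contact force between probe and stand above 15 N).
It fails at once if the tip is driven home (more than 9.7 mm) (value of joint probe_tip above 0.0097 m).
It fails at once if a bystander is moved more than 20 mm (distance of any of cup, black_coil, ink_tin, pliers, bell from where it was at the start of the episode above 0.02 m).
It also fails if it takes over 58 s, if anything falls off the work surface, if the arm or the gripper's body presses on something with over 40 N, if the wrist force passes 120 N, or if a joint passes its speed limit or range.

## Working session

There is one attempt and no reset: what is moved stays moved. The work goes in short steps, Python scripts to look and compute and a tool call to move; the robot and the scene stay as the last step left them, time stands still between calls to the robot, and variables do not carry over. Pictures are saved under pics/ and viewed, at most 11 in all, crops included, and the job is handed in when it is done.

Besides the shell and the picture viewer there is one more tool, called after ">>>" as a command line: name --argument value ..., lists and objects as JSON in quotes. drive_tool: Moves the arm, as the interface text tells. Its arguments: {"type":"object","properties":{"rows":{"type":"string"},"grip_force":{"type":"number"}},"required":["rows"]}

```bash
mkdir -p pics; cat > h.py <<'E'
from bench import *
import numpy as np, cv2, json, pickle
from scipy.spatial.transform import Rotation as R
from scipy.optimize import least_squares
def snap(n,tag):
    f=grab_frame(n); pickle.dump(f,open(f'pics/{tag}.pkl','wb')); return f
def load(tag): return pickle.load(open(f'pics/{tag}.pkl','rb'))
def cam(f):
    F=210/np.tan(np.radians(f['vertical_fov'])/2)
    Rm=cv2.Rodrigues(np.array(f['rvec'],float))[0]; return F,Rm,np.array(f['tvec'],float).ravel()
def proj(f,P):
    F,Rm,t=cam(f); c=np.atleast_2d(P)@Rm.T+t
    return np.c_[F*c[:,0]/c[:,2]+f['cx'],F*c[:,1]/c[:,2]+f['cy']]
def onz(f,uv,z):
    F,Rm,t=cam(f); o=-Rm.T@t; d=Rm.T@np.array([(uv[0]-f['cx'])/F,(uv[1]-f['cy'])/F,1]); return o+d*(z-o[2])/d[2]
def tri(obs):
    A=[];b=[]
    for f,uv in obs:
        F,Rm,t=cam(f); o=-Rm.T@t; d=Rm.T@np.array([(uv[0]-f['cx'])/F,(uv[1]-f['cy'])/F,1]); d/=np.linalg.norm(d)
        M=np.eye(3)-np.outer(d,d); A.append(M); b.append(M@o)
    return np.linalg.lstsq(np.vstack(A),np.hstack(b),rcond=None)[0]
E
python3 - <<'E'
from h import *
a=snap('scene','s0');b=snap('side','d0');w=snap('wrist','w0')
for f in (a,b,w):
    F,Rm,t=cam(f);print(F,f['cx'],f['cy'],-Rm.T@t,Rm[2])
    print({k:v for k,v in f.items() if k!='color'}.keys())
im=np.vstack([a['color']])
for n,f in (('s0',a),('d0',b)): cv2.imwrite(f'pics/{n}.png',cv2.resize(f['color'][:,:,::-1],(800,600),interpolation=cv2.INTER_CUBIC))
print(read_state())
E
```

```text
469.9151335070042 284.57669764576144 212.47656093767654 [-0.18747058  0.54600166  0.73130351] [ 0.67780566 -0.36625838 -0.63752199]
dict_keys(['vertical_fov', 'cx', 'cy', 'rvec', 'tvec'])
443.49662947932563 272.0166110893169 219.61383937200847 [-0.02209723  1.1308977   0.72771946] [ 0.40792957 -0.76895796 -0.49223686]
dict_keys(['vertical_fov', 'cx', 'cy', 'rvec', 'tvec'])
317.0319045228896 285.3518613289654 211.83067234299168 [ 0.22190631 -0.53726505  0.37206787] [-0.31576174 -0.07825721 -0.9456058 ]
dict_keys(['vertical_fov', 'cx', 'cy', 'rvec', 'tvec'])
{'t': 0.15, 'joint_positions': array([-1.53208648e+00,  1.58901970e-01,  1.59795986e+00,  5.69416639e-06,
        1.38620526e+00, -2.10143140e-01]), 'joint_vel': array([-0.00022568, -0.00257716, -0.00338455,  0.00030159, -0.00104423,
        0.000192  ]), 'tau': array([ 4.74183580e-04, -3.96375668e+01, -3.31784856e+01, -2.56999629e-04,
        5.43793780e-03,  2.46322722e-07]), 'position': array([ 0.14155667, -0.55681694,  0.23053592]), 'tcp_rot': array([ 9.92268801e-01,  1.24105127e-01,  6.59023830e-05, -7.34269774e-04]), 'ft_force': array([-0.148516  , -0.57059099, -0.08738966]), 'moment': array([ 0.00842289, -0.01930447, -0.02345354]), 'finger_force': 0.0, 'width': 1.0006232263033512}
```

View pics/s0.png

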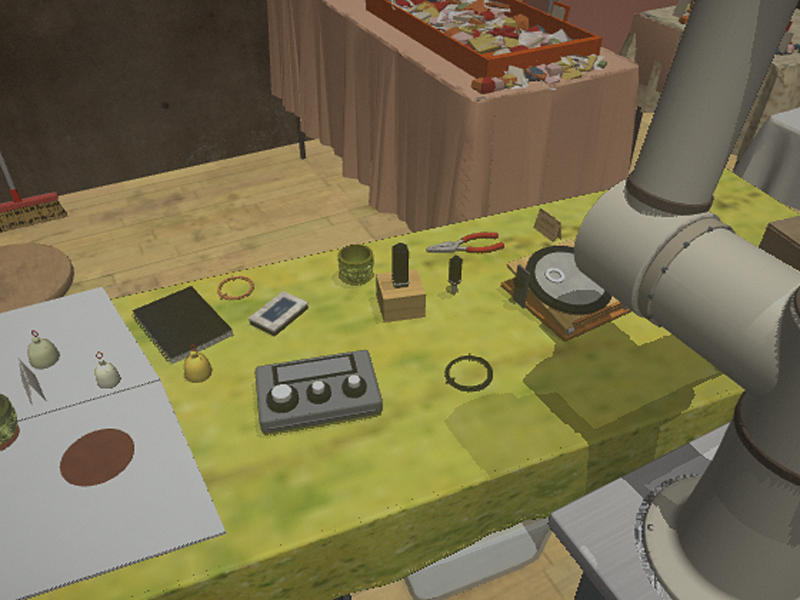

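View pics/d0.png

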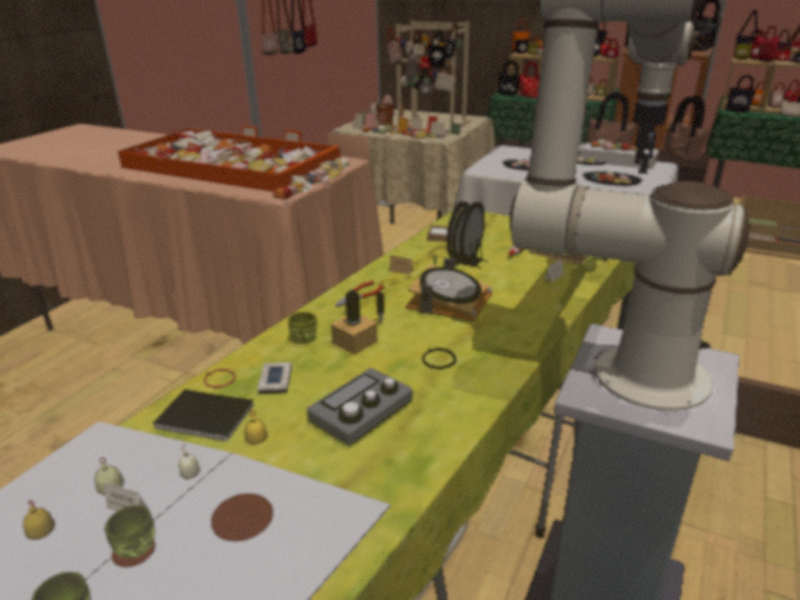

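The scene view shows the gauge near (320,390) with its large key at (283,395), the dock at (402,297) holding the larger probe, the small probe at (455,272), and the stand at (570,285) with the ring at (553,275). The side view shows the same things. I'll enlarge these.

```bash
python3 - <<'E'
from h import *
a=load('s0')['color'][:,:,::-1];b=load('d0')['color'][:,:,::-1]
cv2.imwrite('pics/s1.png',cv2.resize(a[155:310,170:450],None,fx=2.857,fy=2.857,interpolation=cv2.INTER_CUBIC))
cv2.imwrite('pics/d1.png',cv2.resize(b[170:315,200:350],None,fx=4,fy=4,interpolation=cv2.INTER_CUBIC))
E
```

```text
(no output)
```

View pics/s1.png

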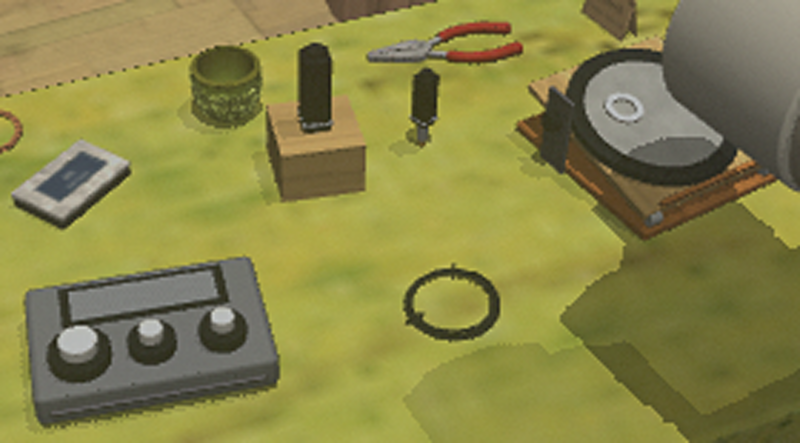

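View pics/d1.png

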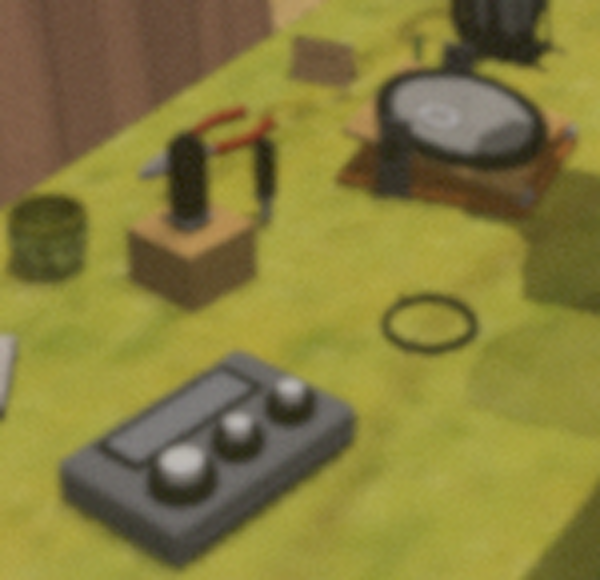

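Scene crop: key tops at (78,338), (151,326) and (223,315), ring at (623,107), probe cap at (315,46). Side crop: keys at (183,458), (238,423) and (290,388), ring at (438,116), probe cap at (188,134).

```bash
python3 - <<'E'
from h import *
a=load('s0');b=load('d0')
S=lambda x,y:(170+x/2.857,155+y/2.857)
D=lambda x,y:(200+x/4,170+y/4)
pts=dict(large=((78,338),(183,458)),mid=((151,326),(238,423)),end=((223,315),(290,388)),ring=((623,107),(438,116)),cap=((315,46),(188,137)),nose=((316,126),(190,222)),
 dockfr=((365,149),(256,235)),dockfl=((278,155),(190,268)),
 trivlow=((672,183),(490,163)),
 gA=((27,292),(238,354)),gB=((250,258),(240,354)))
for k,(s,d) in pts.items():
    P=tri([(a,S(*s)),(b,D(*d))]); print(k,P.round(4),(proj(a,P)-S(*s)).round(1),(proj(b,P)-D(*d)).round(1))
E
```

```text
large [0.4454 0.3961 0.0564] [[0.  0.1]] [[-0. -0.]]
mid [0.4339 0.3475 0.0543] [[0.  0.3]] [[-0.1 -0.2]]
end [0.4219 0.2986 0.053 ] [[0.  0.1]] [[-0.1 -0.1]]
ring [ 0.4856 -0.0986  0.0533] [[-0.1 -0.4]] [[0.1 0.3]]
cap [0.5867 0.1392 0.1268] [[0.1 0.6]] [[-0.2 -0.4]]
nose [0.5883 0.1381 0.0497] [[-0.1 -0.9]] [[0.3 0.6]]
dockfr [0.5472 0.1138 0.0398] [[0.1 1. ]] [[-0.4 -0.7]]
dockfl [0.565  0.184  0.0461] [[0.2 1.4]] [[-0.5 -1. ]]
trivlow [ 0.4446 -0.1275 -0.0024] [[-0.6 -3. ]] [[1.2 1.8]]
gA [0.3797 0.4366 0.1778] [[0. 0.]] [[-0. -0.]]
gB [0.4883 0.2467 0.0283] [[0.  0.3]] [[-0.1 -0.2]]
```

>>> drive_tool --rows "1 40 -34 -20 0 0 0;1 80 -68 -20 0 0 0;1 120 -102 -20 0 0 0;1 160 -136 -20 0 0 0;1 200 -170 -20 0 0 0;1 240 -205 -20 0 0 0;1 280 -240 -20 0 0 0;1 320 -274 -20 0 0 0"

```text
t: 0.95
position: [0.3707, -0.2311, 0.2512]
tcp_rot: [0.992, 0.124, 0.0, 0.0]
ft_force: [0.9, -1.6, -0.5]
width: -0.0
finger_force: 0.0
```

>>> drive_tool --rows "1 40 -35 0 0 0 0;1 86 -74 0 0 0 0;1 86 -74 0 0 0 0;1 86 -74 0 0 0 0"

```text
t: 1.35
position: [0.4358, -0.1382, 0.251]
tcp_rot: [0.992, 0.126, -0.0, -0.0]
ft_force: [0.5, 0.0, -0.3]
width: 0.0
finger_force: 0.0
```

```bash
python3 - <<'E'
from h import *
f=snap('wrist','w1');s=read_state();print(s['t'],s['position'],s['tcp_rot'],s['joint_positions'],s['ft_force'])
b=load('w1')['color'][:,:,::-1]
cv2.imwrite('pics/w1.png',cv2.resize(b,(800,600),interpolation=cv2.INTER_CUBIC))
F,Rm,t=cam(f);print(F,-Rm.T@t)
print(proj(f,[[.4856,-.0986,.0533],[.587,.139,.125]])*800/560)
E
```

```text
1.4 [ 0.4352237  -0.13946871  0.25099656] [ 9.92124812e-01  1.25252550e-01 -3.91963511e-04 -5.22792048e-05] [-5.75274991e-01 -1.70955527e-01  1.88571922e+00 -4.30028406e-04
  1.42749555e+00  7.44418108e-01] [ 0.01664037 -0.59568786 -0.29898131]
317.0319045228896 [ 0.51615903 -0.11820135  0.39260831]
[[ 371.23482741  182.49401689]
 [ -91.65240265 -156.17864796]]
```

View pics/w1.png

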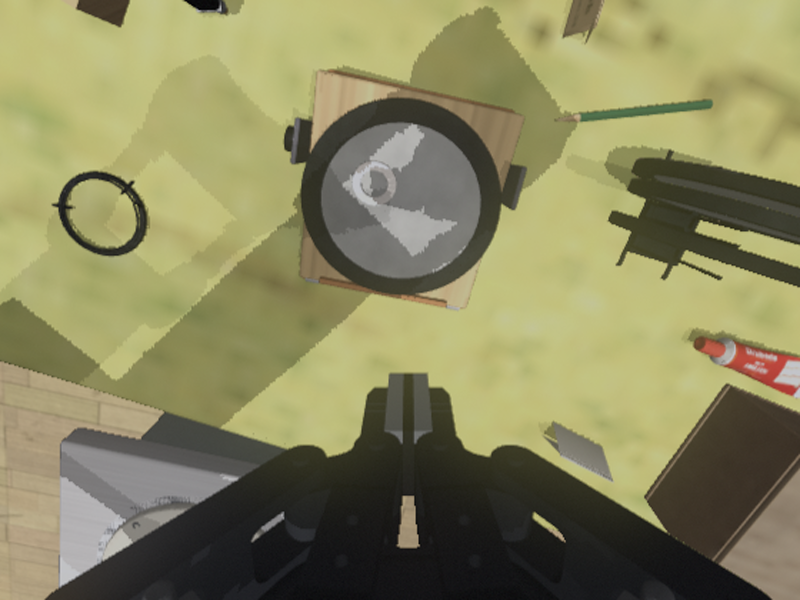

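The ring is at (375,184), about 3 mm from the prediction. The trivet rim spans x 302–500 and y 97–293, and the plate's low edge runs (302,278)–(466,309). I'll fit the ring, yaw and slope.

```bash
python3 - <<'E'
from h import *
a=load('s0');b=load('d0');w=load('w1')
S=lambda x,y:(170+x/2.857,155+y/2.857)
D=lambda x,y:(200+x/4,170+y/4)
W=lambda x,y:(x*.7,y*.7)
P=tri([(a,S(623,107)),(b,D(438,116)),(w,W(375,184))]);print('ring',P,proj(a,P)-S(623,107),proj(b,P)-D(438,116),proj(w,P)-W(375,184))
for z in (0.01,.02):
  p=onz(w,W(302,278),z);q=onz(w,W(466,309),z);d=q-p;print('low edge',p,q,np.hypot(*d[:2]),'yaw',np.degrees(np.arctan2(d[0],-d[1])))
for z in (.05,.06):
  p=onz(w,W(317,70),z);q=onz(w,W(522,112),z);d=q-p;print('high edge',p,q,np.hypot(*d[:2]),'yaw',np.degrees(np.arctan2(d[0],-d[1])))
# dark rim outline in wrist: radial search for outer rim
obs=[(w,np.array(W(*p)),1) for p in [(302,200),(500,195),(401,97),(401,293)]]
obs+=[(b,np.array(D(*p)),.7) for p in [(378,100),(440,70),(547,130),(400,75),(500,86)]]
obs+=[(a,np.array(S(*p)),1) for p in [(567,100),(590,63),(640,47)]]
th=np.linspace(0,2*np.pi,721)
def geo(v):
    c=v[:3];yaw,sl=v[3:5]
    M=(R.from_euler('z',yaw)*R.from_euler('y',-sl)).as_matrix()
    return c,M
def res(v):
    c,M=geo(v);C=c+.075*(np.outer(np.cos(th),M[:,0])+np.outer(np.sin(th),M[:,1]))
    r=[]
    for f,p,wt in obs:
        d=np.linalg.norm(proj(f,C)-p,axis=1);i=d.argmin()
        ins=cv2.pointPolygonTest(proj(f,C).astype(np.float32).reshape(-1,1,2),tuple(map(float,p)),True)
        r.append(wt*ins)
    rr=(P-c)@M[:,2]; r.append(rr*600); r.append((v[3]-np.radians(-12))*10); r.append((v[4]-.29)*5)
    return r
s=least_squares(res,[.48,-.12,.045,-.2,.29],diff_step=1e-4)
print(s.x,np.degrees(s.x[3]),np.round(s.fun,2)); c,M=geo(s.x);print(M[:,2], 'lowrim z',(c-.075*M[:,0]))
E
```

```text
ring [ 0.48607401 -0.10056357  0.0522459 ] [[ 0.38940057 -0.39599229]] [[0.22521148 0.28374006]] [[-0.61625986 -1.10119207]]
low edge [ 0.38741587 -0.0554079   0.01      ] [ 0.39552879 -0.20310533  0.01      ] 0.1479200856469725 yaw 3.1440586403934825
low edge [ 0.39078075 -0.05704909  0.02      ] [ 0.39868162 -0.20088625  0.02      ] 0.14405398863505642 yaw 3.1440586403934887
high edge [ 0.54840179 -0.04613946  0.05      ] [ 0.55805618 -0.18977817  0.05      ] 0.14396279903799983 yaw 3.8452372465792855
high edge [ 0.54746069 -0.04824279  0.06      ] [ 0.55683329 -0.187689    0.06      ] 0.13976083447720322 yaw 3.8452372465792743
[ 0.47327101 -0.12268935  0.04715043 -0.12736028  0.21137447] -7.297206253204211 [ 0.59  0.51 -0.44  0.46  0.4   0.7   0.54  0.44  1.08  0.6   1.5  -0.01
  1.74  0.82 -0.39]
[-0.20810469  0.02664851  0.97774347] lowrim z [ 0.40053419 -0.11337515  0.03141514]
```

>>> drive_tool --rows "1 45 -15 0 0 0 0;1 80 -60 0 0 0 0;1 100 -105 0 0 0 0;1 100 -150 0 0 0 0;1 100 -180 0 0 0 0;1 100 -180 0 0 0 0;1 100 -180 0 0 0 0"

```text
t: 2.1
position: [0.4877, 0.0578, 0.2512]
tcp_rot: [0.992, 0.124, -0.0, 0.0]
ft_force: [-0.5, -1.1, -0.5]
width: 0.003
finger_force: 0.0
```

```bash
python3 - <<'E'
from h import *
f=snap('wrist','w2');print(proj(f,[[.5867,.1392,.127],[.587,.139,.05]])) 
E
```

```text
[[212.28279606  56.47734056]
 [229.43408746  66.91844918]]
```

>>> drive_tool --rows "1 0 -45 0 0 0 0;1 0 -90 0 0 0 0;1 -5 -135 0 0 0 0;1 -20 -180 0 0 0 0;1 -35 -225 0 0 0 0;1 -47 -265 0 0 0 0;1 -47 -293 0 0 0 0;1 -47 -293 0 0 0 0"

```text
t: 2.95
position: [0.3702, 0.3324, 0.2513]
tcp_rot: [0.992, 0.125, 0.0, -0.0]
ft_force: [0.6, -2.0, -0.0]
width: -0.002
finger_force: 0.0
```

```bash
python3 - <<'E'
from h import *
f=snap('wrist','w3');s=read_state();print(s['t'],s['position'],s['joint_positions'],s['ft_force'])
p=proj(f,[[.4454,.3961,.0555],[.4339,.3475,.0545],[.4219,.2986,.0535]]);print(p)
im=np.hstack([load('w2')['color'],f['color']])[:,:,::-1]
for i,q in enumerate([load('w2'),f]): pass
cv2.imwrite('pics/w23.png',cv2.resize(im,(800,300),interpolation=cv2.INTER_AREA))
# crop of the keys and probe
q=proj(load('w2'),[.587,.139,.09])[0]
def crop(img,c,r): x,y=[int(np.clip(v,r,l-r)) for v,l in zip(c,(560,420))]; print(x-r,y-r); return cv2.resize(img[y-r:y+r,x-r:x+r,::-1],(400,400),interpolation=cv2.INTER_CUBIC)
cv2.imwrite('pics/c23.png',np.hstack([crop(load('w2')['color'],q,100),crop(f['color'],p[1],100)]))
E
```

```text
3.0 [0.37081331 0.33094436 0.25121594] [ 4.85401602e-01 -6.04453370e-02  1.78448947e+00 -6.35459032e-04
  1.41765940e+00  1.80727135e+00] [ 0.31807445 -0.91803327  0.29238627]
[[241.56945615  96.46599828]
 [285.81317461 120.41664664]
 [327.95401862 143.69345456]]
121 0
185 20
```

View pics/c23.png

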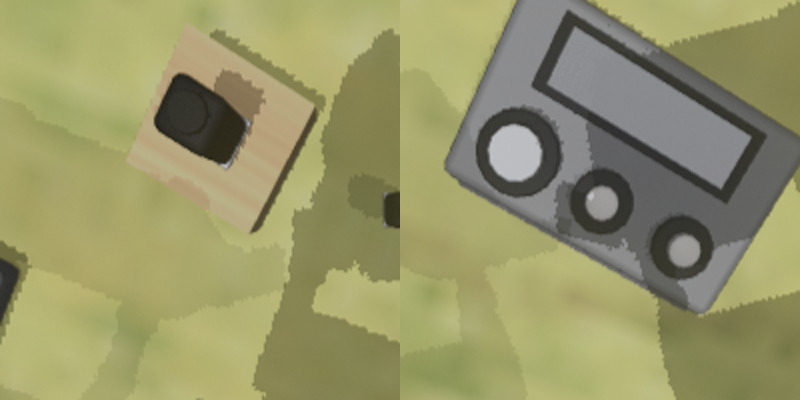

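Left crop: the probe's cap is at about (188,112) and the dock's top corners are at (187,27), (318,107), (253,232) and (128,160). Right crop: the keys are at (515,153), (601,203) and (684,250), within 1.5 px of the prediction. I'll go above the large key.

>>> drive_tool --rows "1 40 -20 20 0 0 0;1 88 -45 50 0 0 0;1 88 -45 100 0 0 0;1 88 -45 150 0 0 0;1 88 -45 170 0 0 0;1 88 -45 180 0 0 0;1 88 -45 180 0 0 0"

```text
t: 3.7
position: [0.4448, 0.3946, 0.0702]
tcp_rot: [0.992, 0.123, -0.001, 0.001]
ft_force: [-0.1, 0.2, 0.2]
width: -0.001
finger_force: 0.0
```

```bash
python3 - <<'E'
from h import *
a=load('s0');b=load('d0');w=load('w2')
S=lambda x,y:(170+x/2.857,155+y/2.857)
D=lambda x,y:(200+x/4,170+y/4)
P=tri([(a,S(315,46)),(b,D(188,137)),(w,(215,56))]);print('cap',P,proj(w,P))
C=np.array([onz(w,(121+x/2,y/2),.05) for x,y in [(187,27),(318,107),(253,232),(128,160)]]);print(C.round(4),C.mean(0))
E=np.diff(np.vstack([C,C[:1]]),axis=0);print(np.degrees(np.arctan2(E[:,1],E[:,0])),np.hypot(E[:,0],E[:,1]))
print('cap at .128',onz(w,(215,56),.128))
s=read_state();print(s['position'],s['ft_force'])
E
```

```text
cap [0.58774598 0.13795603 0.12576562] [[214.483773    55.66954676]]
[[0.6287 0.1613 0.05  ]
 [0.6108 0.0934 0.05  ]
 [0.5459 0.1121 0.05  ]
 [0.5644 0.1798 0.05  ]] [0.58745558 0.13665623 0.05      ]
[-104.79007244  163.95048674   74.71433235  -16.08187821] [0.07019576 0.06759468 0.07022288 0.06698797]
cap at .128 [0.58745407 0.13703412 0.128     ]
[0.44481302 0.39458968 0.0701722 ] [-0.07016747  0.24075283  0.16987355]
```

>>> drive_tool --rows "1 1 -1 12 0 0 0;1 1 -1 17 0 0 0;1 1 -1 20 0 0 0;1 1 -1 20 0 0 0"

```text
t: 4.1
position: [0.4461, 0.3981, 0.0523]
tcp_rot: [0.992, 0.124, 0.001, -0.0]
ft_force: [2.5, -1.5, 3.3]
width: 0.003
finger_force: 1.4
```

>>> drive_tool --rows "1 0 1 1 0 0 0;1 0 1 2 0 0 0;1 0 1 2 0 0 0"

```text
t: 4.4
position: [0.446, 0.3977, 0.0501]
tcp_rot: [0.992, 0.124, 0.001, -0.001]
ft_force: [1.9, 2.7, 3.9]
width: -0.0
finger_force: 1.9
```

>>> drive_tool --rows "1 0 0 1 0 0 0;1 0 0 2.5 0 0 0;1 0 0 2.5 0 0 0"

```text
t: 4.7
position: [0.4462, 0.3978, 0.0498]
tcp_rot: [0.992, 0.124, 0.001, -0.0]
ft_force: [-4.2, -1.1, 19.2]
width: -0.001
finger_force: 9.3
```

The large key bottomed out at 19 N. Now I'll release it and go to the end key.

>>> drive_tool --rows "1 0 0 -15 0 0 0;1 0 0 -32 0 0 0;1 0 0 -32 0 0 0;1 -23 44 -32 0 0 0;1 -47 89 -32 0 0 0;1 -47 89 -32 0 0 0;1 -47 89 -20 0 0 0;1 -47 89 -20 0 0 0"

```text
t: 5.5
position: [0.4205, 0.2989, 0.0647]
tcp_rot: [0.992, 0.124, -0.002, 0.0]
ft_force: [-1.1, -0.3, -0.2]
width: -0.005
finger_force: 0.0
```

>>> drive_tool --rows "1 0 0 7 0 0 0;1 0 0 12 0 0 0;1 0 0 16 0 0 0;1 0 0 18 0 0 0;1 0 0 20 0 0 0;1 0 0 20 0 0 0"

```text
t: 6.1
position: [0.4222, 0.2999, 0.0496]
tcp_rot: [0.992, 0.124, -0.0, -0.0]
ft_force: [-9.3, -3.1, 23.8]
width: 0.001
finger_force: 11.8
```

Both keys are pressed. Now I'll lift and go over the probe, turning 29.5° and half opening the gripper.

>>> drive_tool --rows "1 0 0 -30 0 0 0;1 0 0 -75 0 0 0;0.6 0 0 -120 0 0 7;0.4 30 40 -145 0 0 14;0.4 55 80 -155 0 0 21;0.4 80 120 -155 0 0 29.5;0.4 105 160 -155 0 0 29.5;0.4 122 198 -155 0 0 29.5"

```text
t: 6.9
position: [0.5904, 0.1356, 0.2017]
tcp_rot: [0.991, -0.133, 0.0, 0.0]
ft_force: [-0.1, 0.3, 0.4]
width: 0.602
finger_force: 0.0
```

>>> drive_tool --rows "0.4 0 0 0 0 0 0;0.4 0 0 0 0 0 0"

```text
t: 7.1
position: [0.5887, 0.1367, 0.2011]
tcp_rot: [0.991, -0.133, -0.001, -0.0]
ft_force: [-1.0, -0.2, -0.2]
width: 0.6
finger_force: 0.0
```

```bash
python3 - <<'E'
from h import *
f=snap('wrist','w4');s=read_state();print(s['t'],s['position'],s['width'],R.from_quat(s['tcp_rot']).as_matrix().round(4),s['ft_force'])
print(proj(f,[[.5875,.137,.128],[.5875,.137,.05]])*800/560)
print('small probe',onz(load('w2'),(317,105),.06))
cv2.imwrite('pics/w4.png',cv2.resize(f['color'][:,:,::-1],(800,600),interpolation=cv2.INTER_CUBIC))
E
```

```text
7.15 [0.58818274 0.13763856 0.201276  ] 0.5977801276730085 [[ 9.648e-01 -2.629e-01 -1.200e-03]
 [-2.629e-01 -9.648e-01  3.000e-04]
 [-1.200e-03 -0.000e+00 -1.000e+00]] [-0.18802543  0.11758425 -0.39622297]
[[405.58702749 322.01716375]
 [406.05464596 279.38466949]]
small probe [0.57367037 0.04619939 0.06      ]
```

View pics/w4.png

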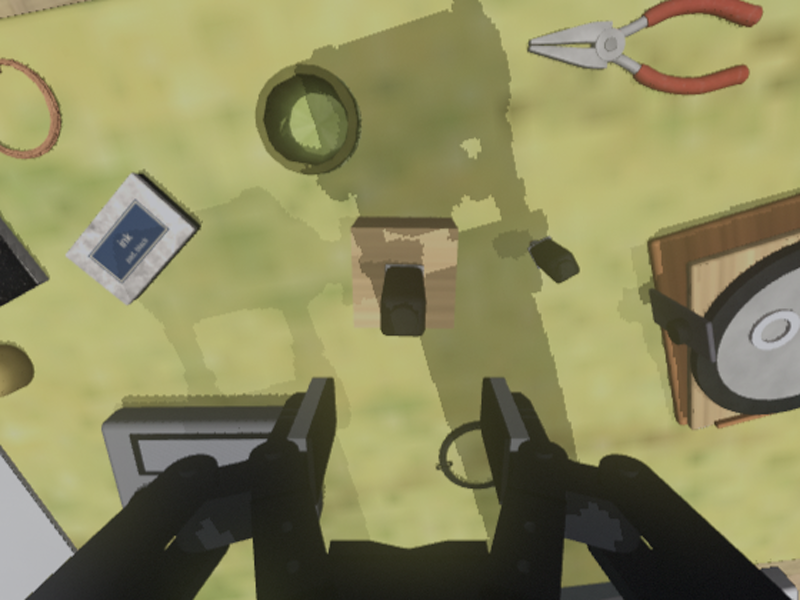

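The probe is square to the fingers. Its cap is at (403,320), close to the predicted (406,322), and the small probe at (555,260) is clear of them. I'll descend and grip.

>>> drive_tool --rows "0.4 0 -1 30 0 0 0;0.4 -1 -1 70 0 0 0;0.4 -1 -1 105 0 0 0;0.4 -1 -1 125 0 0 0;0.4 -1 -1 134 0 0 0;0.4 -1 -1 134 0 0 0;0.6 -1 -1 134 0 0 0;0.8 -1 -1 134 0 0 0" --grip_force 40

```text
t: 7.95
position: [0.5893, 0.1388, 0.0698]
tcp_rot: [0.991, -0.132, 0.002, -0.0]
ft_force: [-0.4, 0.9, 7.1]
width: 0.278
finger_force: 43.1
```

>>> drive_tool --rows "1 0 0 0 0 0 0;1 0 0 0 0 0 0;1 0 0 0 0 0 0;1 0 0 0 0 0 0"

```text
t: 8.35
position: [0.5894, 0.1387, 0.0699]
tcp_rot: [0.991, -0.133, 0.002, -0.001]
ft_force: [-1.1, 1.3, 7.0]
width: 0.279
finger_force: 41.5
```

>>> drive_tool --rows "1 0 0 -10 0 0 0;1 0 0 -25 0 0 0;1 0 0 -45 0 0 0;1 0 0 -70 0 0 0;1 0 0 -100 0 0 0;1 0 0 -120 0 0 0;1 0 0 -120 0 0 0;1 0 0 -120 0 0 0"

```text
t: 9.15
position: [0.5879, 0.1383, 0.188]
tcp_rot: [0.991, -0.133, 0.0, -0.0]
ft_force: [0.1, -0.2, -2.6]
width: 0.277
finger_force: 40.7
```

```bash
python3 - <<'E'
from h import *
a=snap('scene','s5');b=snap('side','d5');w=snap('wrist','w5');s=read_state();print(s['t'],s['position'],s['width'],R.from_quat(s['tcp_rot']).as_matrix().round(4),s['ft_force'],s['finger_force'])
p=s['position'];q=p+[0,0,-.048]
def crop(f,c,r): 
    c=proj(f,c)[0];x,y=[int(np.clip(v,r,l-r)) for v,l in zip(c,(560,420))]; print(x-r,y-r,c); return cv2.resize(f['color'][y-r:y+r,x-r:x+r,::-1],(400,400),interpolation=cv2.INTER_CUBIC)
cv2.imwrite('pics/c5.png',np.hstack([crop(a,q,50),crop(b,q,50)]))
E
```

```text
9.3 [0.58678298 0.13833465 0.18591388] 0.27427786306081514 [[ 9.648e-01 -2.630e-01 -3.400e-03]
 [-2.630e-01 -9.648e-01 -1.000e-04]
 [-3.200e-03  1.000e-03 -1.000e+00]] [ 0.53254166  0.22697382 -0.53346852] 40.721426010131836
230 117 [280.66312427 167.51003875]
196 150 [246.71512329 200.30440002]
```

View pics/c5.png

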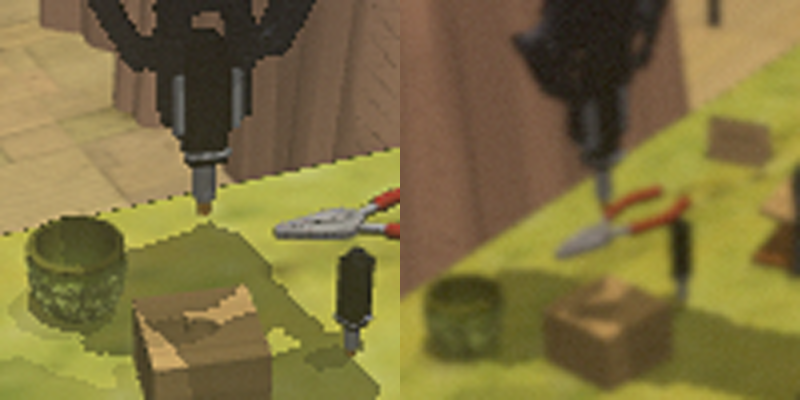

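The probe is out of the dock, held straight, with its tip at (204,215) in the left crop, about 56 mm below the TCP. I'll refit the slope with the stand's yaw at about 3.6°.

```bash
python3 - <<'E'
from h import *
a=load('s0');b=load('d0');w=load('w1');w4=load('w4');d5=load('d5');s5=load('s5')
S=lambda x,y:(170+x/2.857,155+y/2.857)
D=lambda x,y:(200+x/4,170+y/4)
W=lambda x,y:(x*.7,y*.7)
P=tri([(a,S(623,107)),(b,D(438,116)),(w,W(375,184)),(w4,W(774,330))]);print('ring',P,proj(w4,P)/.7)
print('tip',tri([(s5,(281,170.75)),(d5,(247.2,203.2))]))
obs=[(w,np.array(W(*p)),1) for p in [(302,200),(500,195),(401,97),(401,293)]]
obs+=[(b,np.array(D(*p)),.7) for p in [(378,100),(440,70),(547,130),(400,75),(500,86)]]
obs+=[(a,np.array(S(*p)),1) for p in [(567,100),(590,63),(640,47)]]
obs+=[(w4,np.array(W(*p)),1) for p in [(691,375),(725,290)]]
th=np.linspace(0,2*np.pi,721)
def geo(v):
    return v[:3],(R.from_euler('z',v[3])*R.from_euler('y',-v[4])).as_matrix()
def res(v):
    c,M=geo(v);C=c+.075*(np.outer(np.cos(th),M[:,0])+np.outer(np.sin(th),M[:,1]))
    r=[wt*cv2.pointPolygonTest(proj(f,C).astype(np.float32).reshape(-1,1,2),tuple(map(float,p)),True) for f,p,wt in obs]
    return r+[(P-c)@M[:,2]*600,(v[3]-np.radians(3.6))*30]
s=least_squares(res,[.48,-.12,.045,.06,.29],diff_step=1e-4)
print(s.x,np.degrees(s.x[3]),np.round(s.fun,2)); c,M=geo(s.x);print(M[:,2],(c-.075*M[:,0]))
J=np.linalg.inv(s.jac.T@s.jac);print('sd',np.sqrt(np.diag(J)))
E
```

```text
ring [ 0.48569143 -0.10000963  0.05246738] [[775.29960432 329.1504541 ]]
tip [0.58633105 0.13765077 0.12861108]
[ 0.47389277 -0.121848    0.04511531  0.03782426  0.18633369] 2.167170591945465 [ 1.51 -0.72  0.37 -0.28  0.54 -0.24  0.33 -0.24  0.22  1.04  1.   -1.47
 -2.   -1.35  2.93 -0.75]
[-0.1851248  -0.00700555  0.98269005] [ 0.40024373 -0.12463505  0.03122101]
sd [0.00061736 0.00062305 0.00106977 0.03065517 0.01917387]
```

```bash
cat > plan.py <<'E'
from h import *
import sys
sp=np.array([.4857,-.1000,.0525]);sl,yaw=.23,.06
n=np.array([-np.sin(sl)*np.cos(yaw),-np.sin(sl)*np.sin(yaw),np.cos(sl)])
def target(h,T=.056):
    ax=np.cross([0,0,1],n);ax*=sl/np.linalg.norm(ax)
    R0=R.from_matrix(np.c_[[.9648,-.263,0],[-.263,-.9648,0],[0,0,-1]])
    return sp+n*(T+h),R.from_rotvec(ax)*R0
def delta(h):
    s=read_state();Rc=R.from_quat(s['tcp_rot']);p,Rt=target(h)
    print(s['t'],s['position'].round(4),s['ft_force'].round(2),'tool mm',(Rc.inv().apply(p-s['position'])*1e3).round(1),'deg',np.degrees((Rc.inv()*Rt).as_rotvec()).round(2))
    tip=s['position']+Rc.apply([0,0,.056]);print('tip-sp along n',((tip-sp)@n*1e3).round(2),'lateral',((tip-sp)-((tip-sp)@n)*n).round(4))
E
python3 -c "
from plan import *
delta(.06);delta(.03)"
```

```text
9.3 [0.5868 0.1383 0.1859] [ 0.53  0.23 -0.53] tool mm [-59.8 265.   20.9] deg [ 4.28 12.67  0.  ]
tip-sp along n 49.16 lateral [0.1121 0.239  0.0296]
9.3 [0.5868 0.1383 0.1859] [ 0.53  0.23 -0.53] tool mm [-53.3 262.8  50.1] deg [ 4.28 12.67  0.  ]
tip-sp along n 49.16 lateral [0.1121 0.239  0.0296]
```

>>> drive_tool --rows "1 -10 30 -10 0 0 0;1 -25 65 -10 0 0 0;1 -40 105 -10 0 0 0;1 -50 145 -10 0 0 0;1 -60 185 -10 0 4 0;1 -60 225 0 2 8 0;1 -60 265 15 4.3 12.7 0;1 -60 265 21 4.3 12.7 0"

```text
t: 10.1
position: [0.4558, -0.1056, 0.1631]
tcp_rot: [0.984, -0.137, 0.113, -0.022]
ft_force: [-0.3, 0.7, -1.5]
width: 0.271
finger_force: 40.8
```

>>> drive_tool --rows "1 0 0 0 0 0 0;1 0 0 0 0 0 0;1 0 0 0 0 0 0"

```text
t: 10.4
position: [0.4613, -0.1003, 0.1674]
tcp_rot: [0.985, -0.13, 0.115, -0.023]
ft_force: [-0.6, 0.3, -0.7]
width: 0.278
finger_force: 40.8
```

```bash
python3 - <<'E'
from plan import *
delta(.06);delta(.02)
a=snap('scene','s6');b=snap('side','d6');w=snap('wrist','w6')
tip=target(.06)[0]-n*.056
for f in (a,b,w): print(proj(f,[sp,tip]))
def crop(f,c,r): 
    c=proj(f,c)[0];x,y=[int(np.clip(v,r,l-r)) for v,l in zip(c,(560,420))]; print(x-r,y-r); return cv2.resize(f['color'][y-r:y+r,x-r:x+r,::-1],(400,400),interpolation=cv2.INTER_CUBIC)
cv2.imwrite('pics/c6.png',np.hstack([crop(b,sp+n*.02,50),crop(w,sp,100)]))
E
```

```text
10.4 [ 0.4613 -0.1003  0.1674] [-0.62  0.29 -0.66] tool mm [-2.   1.9  1.4] deg [-0.11 -0.23  0.17]
tip-sp along n 61.41 lateral [0.0026 0.0013 0.0006]
10.4 [ 0.4613 -0.1003  0.1674] [-0.62  0.29 -0.66] tool mm [-2.2  1.9 41.4] deg [-0.11 -0.23  0.17]
tip-sp along n 61.41 lateral [0.0026 0.0013 0.0006]
[[388.37443505 192.12088257]
 [396.06330236 174.90236082]]
[[309.76391158 199.3063449 ]
 [314.04536574 184.06266222]]
[[286.19906636 207.72080806]
 [286.31354001 234.9256632 ]]
261 144
186 107
```

View pics/c6.png

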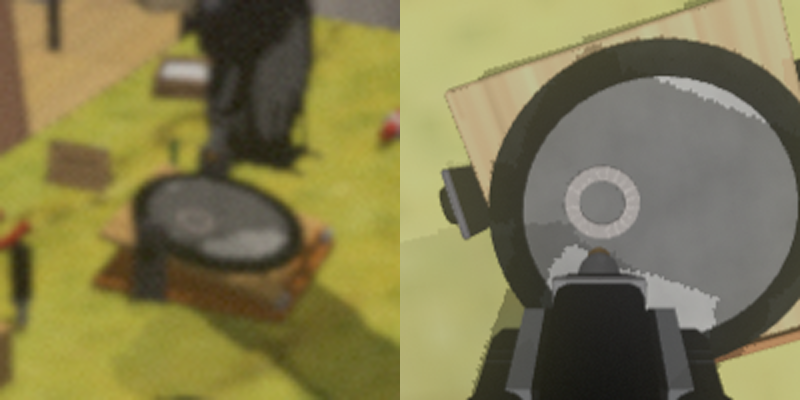

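Wrist crop: the ring is centred at (602,202), under 1 px from the prediction, and the tip at (600,248) lies in line with it. I'll approach.

>>> drive_tool --rows "1 -2 2 15 0 0 0;1 -2 2 30 0 0 0;1 -2 2 41 0 0 0;1 -2 2 43 0 0 0;1 -2 2 43 0 0 0;1 -2 2 43 0 0 0"

```text
t: 11.15
position: [0.4684, -0.1024, 0.1251]
tcp_rot: [0.984, -0.132, 0.115, -0.022]
ft_force: [-0.1, -0.5, -0.2]
width: 0.275
finger_force: 40.8
```

```bash
python3 - <<'E'
from plan import *
delta(.0);
f=snap('wrist','w7')
s=read_state();Rc=R.from_quat(s['tcp_rot']);tip=s['position']+Rc.apply([0,0,.056])
for q in proj(f,[sp,tip]): print((q-[216,137])*5)
cv2.imwrite('pics/c7.png',cv2.resize(f['color'][137:277,216:356,::-1],(700,700))[:600])
E
```

```text
11.15 [ 0.4684 -0.1024  0.1251] [-0.05 -0.48 -0.21] tool mm [-0.2 -1.4 18.7] deg [-0.07 -0.28  0.03]
tip-sp along n 18.65 lateral [-0.     -0.0014 -0.    ]
[328.96858838 431.98602972]
[338.18937067 478.15595924]
```

View pics/c7.png

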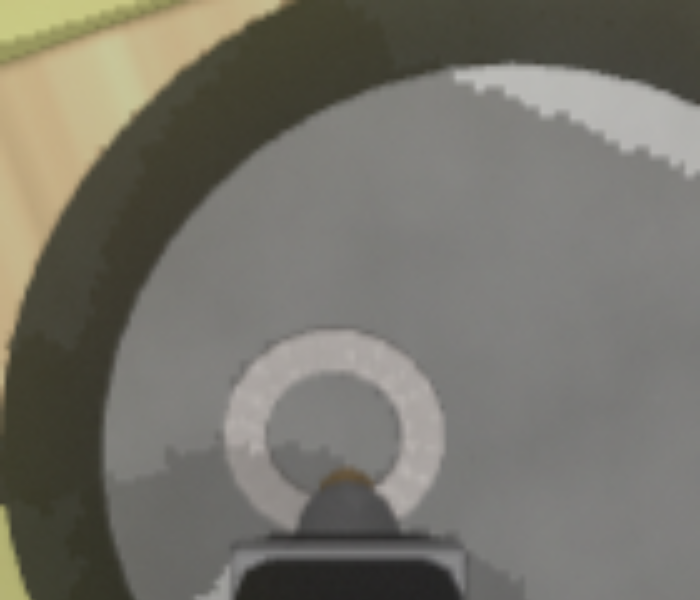

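The tip (345,478) lies about 1.5 mm right of the ring's centre (334,433), which I'll correct. Then I'll creep in while watching the force.

>>> drive_tool --rows "1 0 -1.5 6 0 0 0;1 0 -1.5 12 0 0 0;1 0 -1.5 16 0 0 0;1 0 -1.5 18 0 0 0;1 0 -1.5 20 0 0 0;1 0 -1.5 20 0 0 0;1 0 -1.5 20 0 0 0"

```text
t: 11.9
position: [0.4729, -0.1006, 0.1051]
tcp_rot: [0.984, -0.132, 0.115, -0.022]
ft_force: [-1.5, 0.9, 0.5]
width: 0.279
finger_force: 40.8
```

```bash
python3 -c "
from plan import *
delta(-.005)"
```

```text
11.9 [ 0.4729 -0.1006  0.1051] [-1.52  0.94  0.54] tool mm [0.5 0.1 3.2] deg [-0.08 -0.21  0.  ]
tip-sp along n -1.85 lateral [-0.0002  0.0002 -0.    ]
```

>>> drive_tool --rows "1 0 0 1 0 0 0;1 0 0 2 0 0 0;1 0 0 2 0 0 0;1 0 0 2 0 0 0"

```text
t: 12.3
position: [0.4735, -0.1006, 0.1032]
tcp_rot: [0.984, -0.132, 0.115, -0.022]
ft_force: [-1.2, -0.4, 0.9]
width: 0.275
finger_force: 40.8
```

```bash
python3 -c "
from plan import *
delta(-.005)
import numpy as np
L=[]
for i in range(5): grab_frame('wrist');L.append(read_state()['ft_force'])
print(np.array(L).round(2),np.mean(L,0)@n)"
```

```text
12.3 [ 0.4735 -0.1006  0.1032] [-1.2  -0.36  0.87] tool mm [0.3 0.  1.2] deg [-0.07 -0.23  0.  ]
tip-sp along n -3.81 lateral [-0.0001  0.0001 -0.    ]
[[-0.69  0.39  0.78]
 [-2.77  0.19  0.64]
 [ 0.09  0.35  0.48]
 [-1.15  0.65  1.97]
 [-0.61  0.83  1.49]] 1.2698707810586634
```

>>> drive_tool --rows "1 0 0 1.2 0 0 0;1 0 0 1.2 0 0 0;1 0 0 1.2 0 0 0;1 0 0 1.2 0 0 0;1 0 0 1.2 0 0 0"

```text
t: 13.05
position: [0.4738, -0.1006, 0.102]
tcp_rot: [0.984, -0.132, 0.115, -0.022]
ft_force: [-1.0, -0.2, 2.1]
width: 0.274
finger_force: 40.9
```

```bash
python3 -c "
from plan import *
L=[]
for i in range(12): f=snap('wrist','w8');L.append(read_state()['ft_force'])
delta(-.005)
print(np.mean(L,0).round(2),np.mean(L,0)@n, np.std(np.array(L)@n))
cv2.imwrite('pics/c8.png',cv2.resize(f['color'][157:277,206:366,::-1],(800,600),interpolation=cv2.INTER_CUBIC))"
```

```text
13.65 [ 0.4738 -0.1006  0.102 ] [-0.05 -0.51  1.83] tool mm [ 0.4  0.  -0.1] deg [-0.08 -0.23  0.  ]
tip-sp along n -5.07 lateral [-0.0001  0.0001 -0.    ]
[-0.46  0.26  1.56] 1.6148130959324596 0.5376378072403626
```

View pics/c8.png

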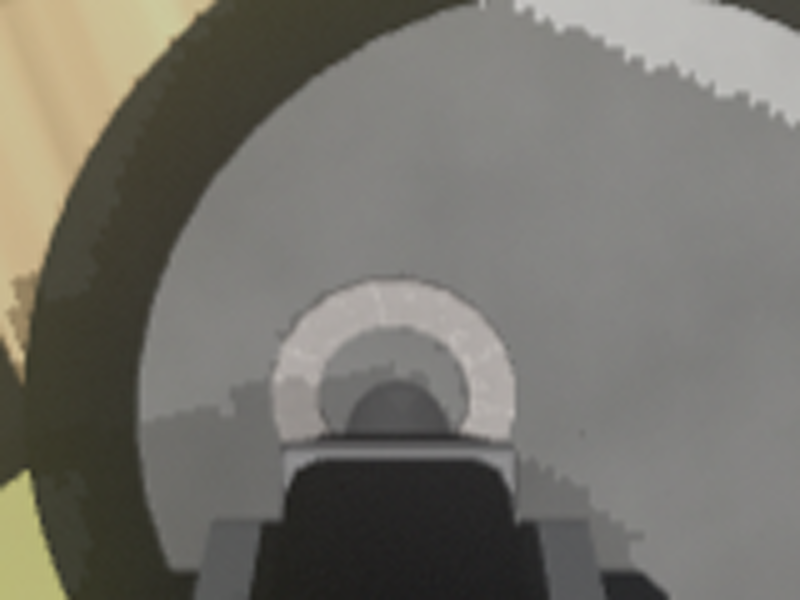

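The nose (398,400) is centred in the ring (394,395). The tip force is about 2.8 N, which means about 5 mm of push, half the stroke. I'll hand in.

```bash
python3 -c "
from bench import *
print(close_job())"
```

```text
the job is handed in; nothing more can be done
None
```

I pressed and released the large key and then the end key. The job is handed in with the probe held in the ring, its tip about half pushed in (estimated 5 mm at 2.8 N); no verdict came back, and squareness rests on a fitted slope of about 0.23 rad.

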